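Make up two carving-class kits

ROBOT

A 6-joint arm with a two-finger parallel gripper is mounted at the origin on the work surface. World frame = base frame: x ahead of the robot, y to its left, z up, the work surface at z = 0. Lengths are in m, angles in rad, forces in N, time in s.
With the tool pointing down it reaches from about 0.375 to 0.925 m from the base axis. Payload 5.7 kg.
Tool frame: the origin (TCP) lies between the finger pads; the fingertips stand 25 mm ahead of it and the grasp point (between the pads) lies 6 mm ahead of it; z points along the fingers, y is the line along which they close (so a half turn about z gives the same grasp; the last joint's range is limited). The gripper opens to 88 mm and grips with 3 to 60 N. Pads are 20 mm wide; open, the fingers measure 115 mm over their backs; the gripper's body (75 mm by 178 mm) begins 61 mm behind the grasp point.
Start: joints at [1.093, 0.359, 1.51, -0, 1.272, -0.115], TCP at [0.213, 0.561, 0.248] pointing down, gripper open.
Joint ranges: [-2.97, 2.97], [-1.01, 2.36], [0.21, 2.38], [-0.96, 4.11], [0.2, 2.71], [-2.98, 2.98]. Speed limits (rad/s): [2.39, 2.39, 3.14, 3.14, 3.14, 3.14].

INTERFACE

Orientations are given as a unit quaternion [w, x, y, z].
In Python, from station import manip gives the robot as it stands.
- The arm moves only by the tool move_arm, never from a script. Its arguments are lists of equal length, an entry for each row: "turn": the turn, a rotation vector about the tool's x, y, z in rad, a list of three; "slide": the shift along the tool's x, y, z in mm, a list of three; "gripper": the gripper's target within -1 to 1 (shut at 1, half-way at 0, fully open at -1). A call has 1 to 12 rows; each row shifts and turns the commanded pose from where the row before left it, along the tool's axes as they then stand; what a row does not reach is not made up. A row lasts 1/10 s, in which the tool goes at most 50 mm and 8.59 degrees, less where a joint would pass 70% of its speed; a pose out of reach is approached as far as the arm can. A call is refused whole if a number of a shift passes 50 or a number of a turn 0.15, either way. A call with a gripper value outside its range is refused whole. The fingers move at their own pace and stop on an object; the grip force is fixed at half the most. Time passes only in rows, so rows that do not move let the fingers close. It gives the time, the measured TCP pose, the force, the opening and the grip force at its end, in the units of the state.
- manip.observe(): the state, without advancing time (a new reading comes with each control period).
- manip.capture(name): name is "scene" or "top" or "wrist"; returns a dict with "frame" (420x560x3 uint8, red, green, blue), "fx", "fy", "cx", "cy" (pixels), "D" ([k1, k2, p1, p2, k3] as OpenCV has them; the pictures are not rectified), "rvec" (rotation vector, rad) and "tvec" (3), from world to camera coordinates, as OpenCV has them. Camera axes: x right, y down, z forward; pixel columns grow to the right and rows downward; lengths in m; the calibration is good to about 2 mm. A picture is of the moment at which its call begins. There is no depth.
- manip.close_job(): hands the job in; it is judged then, once.
The state is a dict: "t": time; "joints": joint angles; "dq": joint speeds; "effort": joint torques, N m; "ee_pos": TCP position; "ee_rot": TCP orientation; "force": force on the tool from outside, world axes, zero at the start; "torque": the same for the moment, N m; "width": finger opening in m; "grip_force": force on a finger pad.
Only numpy, scipy, OpenCV 4.12 (cv2) and the standard library are available. Lean on these libraries where they do the work, as an engineer would, in place of code of your own. Each camera call takes 0.05 s, during which the arm holds its last target. There are 200 camera calls.

TASK

Make up the carving class's two kits from the stock: green-felt tray, chip-carving knife in the narrow tool bay and pencilled limewood board in the wide bay; blue-felt tray, palm gouge in the narrow tool bay, limewood block and grey slip stone side by side in the wide bay. Lay each piece flat on the felt, same side up as now, tools along their bay; set them down, do not drop them. Leave the carved sample, red-brown stone and wax tin where they lie.

Things in the scene. Friction and masses are not known exactly. Their poses are not given: they have to be found in the camera images.
- knife: chip-carving knife on its side: flattened honey-coloured handle, short flat steel blade; 148 mm long. Origin: on the underside, mid-length; x to the blade tip, z up. Handle x -74 to +31, 20 mm high, 28 mm wide at the butt, 24 mm from x -38 to +6, then 20; blade x +31 to +72, 14 mm wide, 10 mm above the underside. Grip across the handle at x -20. About 60 g
- palm_gouge: palm gouge: stubby fat eight-sided brown oak handle lying on a flat, brass collar, thin grooved steel blade; 130 mm long. Origin: on the underside, mid-length; x to the cutting edge, z up. Fat part x -63 to -13, 30 mm wide and high; neck 21 mm thick to x +8; blade on to +65, 8 mm wide, 15 mm above the underside. Grip across the fat part at x -32, its balance point. About 50 g
- marked_board: pale limewood practice board with a pencilled grid of triangles on top, uncarved; 80 x 50 x 18 mm (x, y, z). Origin: centre of the underside, z up. About 45 g.
- lime_block: pale limewood block for carving a small figure, pencilled line along the middle; 75 x 40 x 40 mm (x, y, z). Origin: centre of the underside, z up. About 65 g.
- slip_stone: grey slip stone (fine honing stone) with rounded edges; 80 x 35 x 12 mm (x, y, z). Origin: centre of the underside, z up. About 85 g.
- green_tray: walnut kit tray with green felt floor, fixed to the bench. Origin: centre of underside, z up. 205 by 205 mm outside; walls 5 mm thick, 18 high; felt 6 mm above the bench. A 14 mm high divider along its x makes two bays, each 195 mm long (x -97 to +97): narrow tool bay, 80 mm wide, at +y (robot's left; y +18 to +97, middle +57); wide bay, 110 mm, at -y (robot's right; y -97 to +12, middle -42)
- blue_tray: walnut kit tray with blue felt floor, fixed to the bench. Origin: centre of underside, z up. 205 by 205 mm outside; walls 5 mm thick, 18 high; felt 6 mm above the bench. A 14 mm high divider along its x makes two bays, each 195 mm long (x -97 to +97): narrow tool bay, 80 mm wide, at +y (robot's left; y +18 to +97, middle +57); wide bay, 110 mm, at -y (robot's right; y -97 to +12, middle -42)
- carved_sample: finished sample, stays where it lies: dark-stained board with two carved bands of light chips; 80 x 50 x 18 mm (x, y, z). Origin: centre of the underside.
- red_stone: red-brown coarse stone, stays where it lies; 80 x 35 x 16 mm (x, y, z). Origin: centre of the underside.
- wax_tin: round wax tin, aluminium with a yellow lid, stays where it lies; 60 mm across, 22 mm high. Origin: centre of the underside.
Mind the look-alikes: they are no part of the job. Leave any purple look-alike of the marked_board alone.

How it is judged:
At the end, for the whole second after the job is handed in: Each piece lies in its named bay: origin 10 mm (wide bay 5) inside the bay's sides, 12 mm inside its ends, underside within 4 mm of the felt, tilt under 0.1 rad, at rest; both tools within 0.30 rad of their bay's line. Sample, red-brown stone and tin within 20 mm of where they lay (x of knife in the frame of green_tray between -0.085 and 0.085 m and y of knife in the frame of green_tray between 0.0275 and 0.0875 m and z of knife in the frame of green_tray between 0 and 0.01 m and angle between each of knife, marked_board, palm_gouge, lime_block, slip_stone's own z axis and vertical below 0.1 rad and linear speed of each of knife, marked_board, palm_gouge, lime_block, slip_stone below 0.02 m/s and angle between the x axis of knife and the x axis of green_tray, either way round below 0.3 rad and x of marked_board in the frame of green_tray between -0.085 and 0.085 m and y of marked_board in the frame of green_tray between -0.0925 and 0.0075 m and z of marked_board in the frame of green_tray between 0 and 0.01 m and x of palm_gouge in the frame of blue_tray between -0.085 and 0.085 m and y of palm_gouge in the frame of blue_tray between 0.0275 and 0.0875 m and z of palm_gouge in the frame of blue_tray between 0 and 0.01 m and angle between the x axis of palm_gouge and the x axis of blue_tray, either way round below 0.3 rad and x of lime_block in the frame of blue_tray between -0.085 and 0.085 m and y of lime_block in the frame of blue_tray between -0.0925 and 0.0075 m and z of lime_block in the frame of blue_tray between 0 and 0.01 m and x of slip_stone in the frame of blue_tray between -0.085 and 0.085 m and y of slip_stone in the frame of blue_tray between -0.0925 and 0.0075 m and z of slip_stone in the frame of blue_tray between 0 and 0.01 m and distance of each of carved_sample, red_stone, wax_tin from where it was at the start of the episode below 0.02 m); the robot touches nothing.
It fails at once if a piece is dropped or thrown: it moves faster than 0.8 m/s while the fingers do not hold it ((contact force between knife and the fingers below 0.02 N and linear speed of knife above 0.8 m/s) or (contact force between palm_gouge and the fingers below 0.02 N and linear speed of palm_gouge above 0.8 m/s) or (contact force between marked_board and the fingers below 0.02 N and linear speed of marked_board above 0.8 m/s) or (contact force between lime_block and the fingers below 0.02 N and linear speed of lime_block above 0.8 m/s) or (contact force between slip_stone and the fingers below 0.02 N and linear speed of slip_stone above 0.8 m/s)).
It fails at once if the carved sample is pushed or carried more than 20 mm from where it lay (distance of carved_sample from where it was at the start of the episode above 0.02 m).
It fails at once if the red-brown stone is pushed or carried more than 20 mm from where it lay (distance of red_stone from where it was at the start of the episode above 0.02 m).
It fails at once if the wax tin is pushed or carried more than 20 mm from where it lay (distance of wax_tin from where it was at the start of the episode above 0.02 m).
It also fails if it takes over 144 s, if anything falls off the work surface, if the arm or the gripper's body presses on something with over 40 N, if the wrist force passes 120 N, or if a joint passes its speed limit or range.

## Working session

There is one attempt and no reset: what is moved stays moved. The work goes in short steps, Python scripts to look and compute and a tool call to move; the robot and the scene stay as the last step left them, time stands still between calls to the robot, and variables do not carry over. Pictures are saved under pics/ and viewed, at most 14 in all, crops included, and the job is handed in when it is done.

Besides the shell and the picture viewer there is one more tool, called after ">>>" as a command line: name --argument value ..., lists and objects as JSON in quotes. move_arm: Moves the arm, as the interface text tells. Its arguments: {"type":"object","properties":{"turn":{"type":"array"},"slide":{"type":"array"},"gripper":{"type":"array"}},"required":["turn","slide","gripper"]}

```bash
mkdir -p pics; ls; python3 - <<'E'
from station import manip
import cv2
for n in ("top","scene"):
    c=manip.capture(n); cv2.imwrite(f"pics/{n}0.png",c["frame"][:,:,::-1]); print({k:v for k,v in c.items() if k!="frame"})
print(manip.observe())
E
```

```text
pics
{'fx': 398.74421638472575, 'fy': 398.74421638472575, 'cx': 277.1617693950678, 'cy': 210.49838009892096, 'D': array([-0.03755055,  0.        ,  0.        ,  0.        ,  0.        ]), 'rvec': array([ 2.14417117, -2.16831566,  0.12927288]), 'tvec': array([0.06393542, 0.45396136, 0.87758105])}
{'fx': 523.77229528547, 'fy': 523.77229528547, 'cx': 283.0276196143999, 'cy': 210.87785366473878, 'D': array([-0.1391566,  0.       ,  0.       ,  0.       ,  0.       ]), 'rvec': array([ 2.36887659,  1.04236416, -0.2919403 ]), 'tvec': array([-0.35265058, -0.25254966,  1.38415979])}
{'t': 0.1, 'joints': array([ 1.09287121e+00,  3.59403787e-01,  1.51130744e+00,  3.87330413e-05,
        1.27251176e+00, -1.15087993e-01]), 'dq': array([ 0.00032753, -0.00171535, -0.00271315,  0.00037928,  0.00202137,
       -0.00088581]), 'effort': array([ 2.67512178e-04, -5.16359854e+01, -2.71405810e+01,  6.76565431e-02,
        2.75452301e-02, -1.70475874e-05]), 'ee_pos': array([0.2126781 , 0.56042572, 0.24691738]), 'ee_rot': array([-2.55875914e-04,  1.80430587e-01,  9.83587382e-01, -7.74189918e-04]), 'force': array([-0.10330879, -0.58316516, -0.10782602]), 'torque': array([-0.02056098, -0.00418128, -0.04328707]), 'grip_force': 0.0, 'width': 0.08783292788891882}
```

View pics/top0.png

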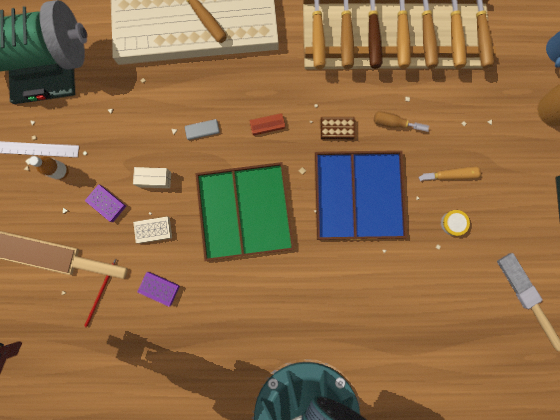

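View pics/scene0.png

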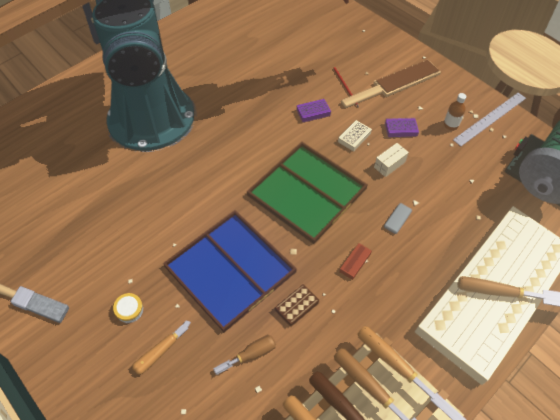

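```bash
cat > h.py <<'E'
import cv2, numpy as np
from station import manip
def ray(c,uv,z):
    R=cv2.Rodrigues(c["rvec"])[0]; K=np.array([[c["fx"],0,c["cx"]],[0,c["fy"],c["cy"]],[0,0,1]])
    p=cv2.undistortPoints(np.array(uv,float).reshape(-1,1,2),K,c["D"]).reshape(-1,2)
    d=np.c_[p,np.ones(len(p))]@R; o=-R.T@c["tvec"]
    return (o+d*((z-o[2])/d[:,2])[:,None])[:,:2]
def crop(c,name,x0,y0,x1,y1,s):
    cv2.imwrite("pics/"+name,cv2.resize(c["frame"][y0:y1,x0:x1,::-1],None,fx=s,fy=s,interpolation=cv2.INTER_CUBIC))
E
python3 - <<'E'
from h import *
c=manip.capture("top")
crop(c,"left.png",80,100,310,270,3.4); crop(c,"right.png",300,95,500,245,4)
hsv=cv2.cvtColor(c["frame"],cv2.COLOR_RGB2HSV)
for n,lo,hi in (("green",(45,120,40),(85,255,255)),("blue",(105,120,40),(125,255,255)),):
    m=cv2.inRange(hsv,lo,hi)
    for k in cv2.findContours(m,cv2.RETR_EXTERNAL,cv2.CHAIN_APPROX_NONE)[0]:
        if cv2.contourArea(k)>800:
            r=cv2.minAreaRect(ray(c,k,0.006).astype(np.float32)*1000); print(n,r,cv2.boundingRect(k))
for n,(u,v) in dict(board=(153,230),block=(152,178),slip=(202,130),knife=(460,173),gouge=(388,120),wood=(340,270)).items(): print(n,hsv[v,u])
E
```

```text
green ((450.8442687988281, 194.06900024414062), (194.04132080078125, 79.21585083007812), 6.52595853805542) (199, 172, 42, 86)
green ((462.5531005859375, 93.75838470458984), (194.30795288085938, 109.85181427001953), 6.642552852630615) (235, 166, 56, 88)
blue ((492.41400146484375, -77.25273895263672), (192.99205017089844, 77.79226684570312), 0.18782323598861694) (318, 155, 36, 82)
blue ((493.0484924316406, -177.4456787109375), (194.32925415039062, 107.03600311279297), 0.23295029997825623) (354, 154, 49, 83)
board [ 20  42 194]
block [ 20  44 235]
slip [ 90   2 162]
knife [ 17 160 193]
gouge [ 16 163 156]
wood [ 15 158 165]
```

View pics/left.png

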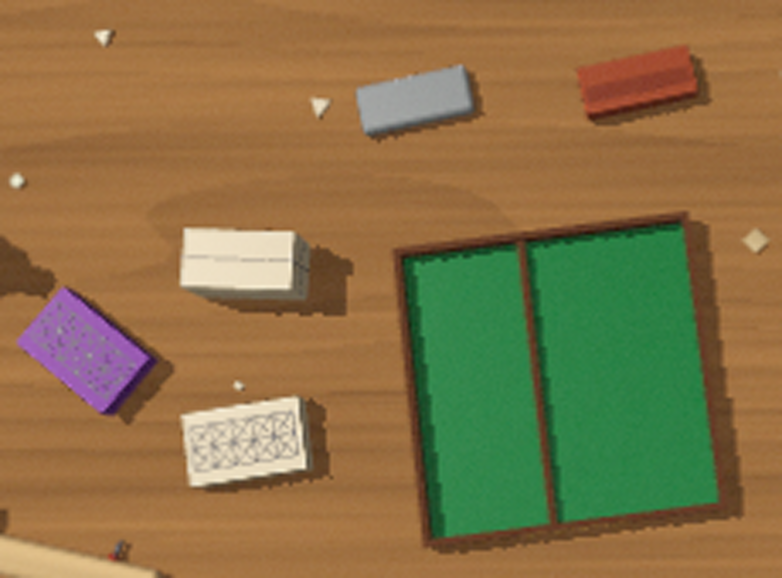

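View pics/right.png

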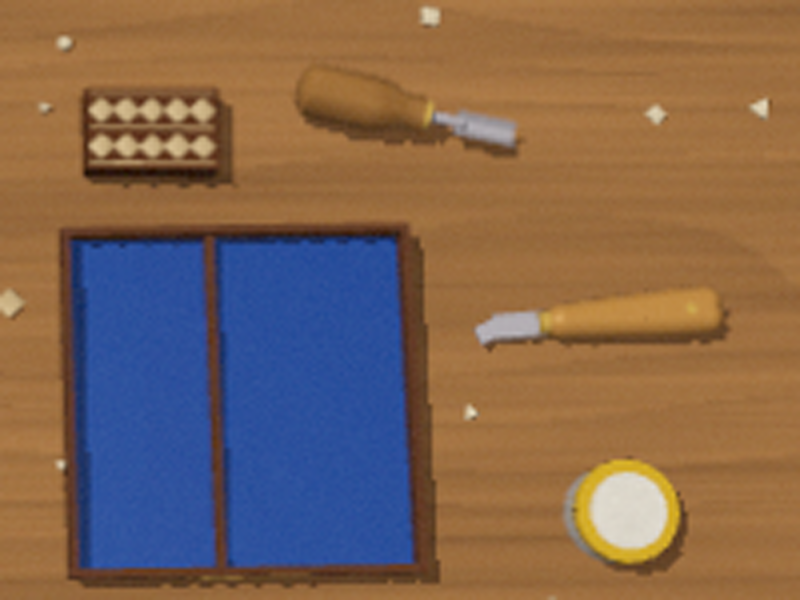

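```bash
cat >> h.py <<'E'
from scipy.spatial.transform import Rotation as Ro
def plan(x,y,z,yaw):
    """turn about tool z to bring tool y (closing axis) onto world angle yaw (mod pi), then slide in tool axes, mm"""
    s=manip.observe(); q=s["ee_rot"]; R=Ro.from_quat(q[[1,2,3,0]]); M=R.as_matrix()
    cur=np.arctan2(M[1,1],M[0,1]); d=(yaw-cur+np.pi/2)%np.pi-np.pi/2   # world angle
    alt=d-np.sign(d)*np.pi
    tz=-d
    M2=(R*Ro.from_rotvec([0,0,tz])).as_matrix()
    sl=M2.T@(np.array([x,y,z])-s["ee_pos"])*1000
    print("t %.2f"%s["t"],"pos",s["ee_pos"].round(4),"q6 %.2f"%s["joints"][5],"tiltz",M[:,2].round(3),"w %.3f"%s["width"])
    print("turn z %.3f (or %.3f: slide x,y negated)"%(tz,-alt),"slide",sl.round(1), "q1 goal %.2f"%np.arctan2(y,x))
E
cat > p.py <<'E'
from h import *
c=manip.capture("top")
def P(s,x0,y0,l,z): return ray(c,[((u+.5)/s-.5+x0,(v+.5)/s-.5+y0) for u,v in l],z)
for n,z,l in (("slip",.010,[(357,90),(463,66),(473,107),(368,135)]),("block",.04,[(185,229),(294,232),(298,292),(182,290)]),("board",.018,[(182,412),(299,397),(307,470),(190,486)]),
  ("red",.016,[(578,68),(689,47),(697,92),(590,114)]),):
    p=P(3.4,80,100,l,z); e=[np.linalg.norm(p[i]-p[i-1])*1000 for i in range(4)]
    d=p[0]-p[1]+p[3]-p[2]; print(n,p.mean(0).round(4),"x angle",np.arctan2(d[1],d[0]).round(3),np.round(e))
for n,z,a,b,L in (("gouge",.015,(297,93),(517,135),None),("knife",.010,(724,312),(477,332),None)):
    p=P(4,300,95,[a,b],z); d=p[1]-p[0]; print(n,p.mean(0).round(4),"x angle",np.arctan2(d[1],d[0]).round(3),np.linalg.norm(d)*1000, "butt",p[0].round(4))
print("sample,tin",P(4,300,95,[(152,130),(625,510)],.02).round(3))
plan(.55,.36,.15,0)
E
python3 p.py
```

```text
slip [0.6552 0.2366] x angle 1.807 [34. 76. 31. 76.]
block [0.535  0.3473] x angle 1.534 [42. 74. 41. 78.]
board [0.4155 0.3477] x angle 1.692 [51. 80. 50. 80.]
red [0.6649 0.0796] x angle 1.76 [34. 79. 33. 76.]
gouge [ 0.6624 -0.2389] x angle -1.774 133.03809827167598 butt [ 0.6758 -0.1738]
knife [ 0.5363 -0.349 ] x angle 1.643 148.62060606034342 butt [ 0.5416 -0.4231]
sample,tin [[ 0.652 -0.086]
 [ 0.424 -0.351]]
t 0.20 pos [0.2127 0.5606 0.2471] q6 -0.12 tiltz [-0.001 -0.001 -1.   ] w 0.088
turn z 1.208 (or -1.934: slide x,y negated) slide [-200.5  337.3   97.2] q1 goal 0.58
```

```bash
python3 -c "
from h import *
plan(.4155,.3477,.12,.121)"
```

```text
t 0.20 pos [0.2127 0.5606 0.2471] q6 -0.12 tiltz [-0.001 -0.001 -1.   ] w 0.088
turn z 1.087 (or -2.055: slide x,y negated) slide [-235.7  175.7  127.2] q1 goal 0.70
```

>>> move_arm --turn '[[0,0,0.136],[0,0,0.136],[0,0,0.136],[0,0,0.136],[0,0,0.136],[0,0,0.136],[0,0,0.136],[0,0,0.136]]' --slide '[[0,0,0],[0,0,0],[0,0,0],[0,0,0],[0,0,0],[0,0,0],[0,0,0],[0,0,0]]' --gripper '[-1,-1,-1,-1,-1,-1,-1,-1]'

```text
t: 1.0
ee_pos: [0.2128, 0.5608, 0.2474]
ee_rot: [0.0, 0.666, 0.746, -0.0]
force: [0.8, 0.3, -0.8]
width: 0.0879
grip_force: 0.0
```

>>> move_arm --turn '[[0,0,0],[0,0,0],[0,0,0],[0,0,0],[0,0,0],[0,0,0],[0,0,0],[0,0,0],[0,0,0]]' --slide '[[-29.5,22,16],[-29.5,22,16],[-29.5,22,16],[-29.5,22,16],[-29.5,22,16],[-29.5,22,16],[-29.5,22,16],[-29.5,22,15],[0,0,0]]' --gripper '[-1,-1,-1,-1,-1,-1,-1,-1,-1]'

```text
t: 1.9
ee_pos: [0.4176, 0.3444, 0.1188]
ee_rot: [0.0, 0.665, 0.747, -0.002]
force: [-0.9, -0.2, -0.7]
width: 0.0876
grip_force: 0.0
```

```bash
python3 -c "
from h import *
c=manip.capture('wrist'); cv2.imwrite('pics/w1.png',c['frame'][:,:,::-1])
plan(.4155,.3477,.028,.121)"
```

```text
t 1.95 pos [0.4166 0.3459 0.1196] q6 0.45 tiltz [-0.002 -0.001 -1.   ] w 0.088
turn z -0.005 (or 3.137: slide x,y negated) slide [ 2.  -0.7 91.6] q1 goal 0.70
```

View pics/w1.png

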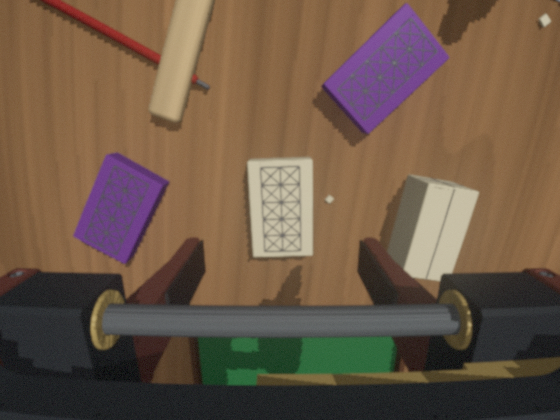

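```bash
python3 -c "
from h import *
c=manip.capture('wrist')
p=ray(c,[(248,158),(311,157),(313,256),(253,257)],.018);print(p.round(4),p.mean(0))
p=ray(c,[(411,177),(475,191),(450,280),(393,272)],.04);print(p.round(4),p.mean(0))
"
```

```text
[[0.3867 0.3895]
 [0.4344 0.3959]
 [0.4478 0.3148]
 [0.3981 0.308 ]] [0.41674874 0.352058  ]
[[0.5049 0.3929]
 [0.5551 0.3888]
 [0.556  0.3161]
 [0.5082 0.3182]] [0.53105681 0.35401133]
```

>>> move_arm --turn '[[0,0,0],[0,0,0],[0,0,0],[0,0,0],[0,0,0],[0,0,0],[0,0,0],[0,0,0],[0,0,0],[0,0,0]]' --slide '[[-4,0,20],[0,0,25],[0,0,25],[0,0,15],[0,0,6.5],[0,0,0],[0,0,0],[0,0,0],[0,0,0],[0,0,0]]' --gripper '[-1,-1,-1,-1,-1,-1,1,1,1,1]'

```text
t: 3.0
ee_pos: [0.4167, 0.3439, 0.0297]
ee_rot: [0.0, 0.663, 0.748, 0.0]
force: [0.3, 0.6, 0.5]
width: 0.0595
grip_force: 0.0
```

```bash
python3 -c "
from h import *
plan(.4155,.3477,.028,.121)"
```

```text
t 3.00 pos [0.4167 0.3439 0.0297] q6 0.44 tiltz [ 0.001  0.001 -1.   ] w 0.059
turn z -0.001 (or 3.141: slide x,y negated) slide [ 3.9 -0.8  1.7] q1 goal 0.70
```

>>> move_arm --turn '[[0,0,0],[0,0,0],[0,0,0],[0,0,0],[0,0,0],[0,0,0],[0,0,0]]' --slide '[[0,0,0],[0,0,0],[0,0,0],[0,0,-10],[0,0,-25],[0,0,-25],[0,0,0]]' --gripper '[1,1,1,1,1,1,1]'

```text
t: 3.7
ee_pos: [0.4182, 0.3449, 0.0922]
ee_rot: [0.001, 0.663, 0.748, 0.003]
force: [0.2, -0.4, -0.0]
width: 0.0499
grip_force: 29.9
```

```bash
python3 -c "
from h import *
plan(.4625,.090,.036,.115)"
```

```text
t 3.70 pos [0.4182 0.3449 0.0922] q6 0.44 tiltz [ 0.005  0.003 -1.   ] w 0.050
turn z 0.005 (or -3.137: slide x,y negated) slide [-258.4   14.4   55.7] q1 goal 0.19
```

>>> move_arm --turn '[[0,0,0],[0,0,0],[0,0,0],[0,0,0],[0,0,0],[0,0,0],[0,0,0],[0,0,0],[0,0,0],[0,0,0]]' --slide '[[-20,2,0],[-32,2,0],[-32,2,0],[-32,2,0],[-32,2,0],[-32,2,0],[-32,2,0],[-30,0,0],[-16,0,0],[0,0,0]]' --gripper '[1,1,1,1,1,1,1,1,1,1]'

```text
t: 4.7
ee_pos: [0.461, 0.0875, 0.0887]
ee_rot: [-0.0, 0.664, 0.747, -0.0]
force: [-0.2, -0.2, -1.1]
width: 0.0497
grip_force: 29.9
```

>>> move_arm --turn '[[0,0,0],[0,0,0],[0,0,0],[0,0,0],[0,0,0]]' --slide '[[0,0,15],[0,0,20],[0,0,11],[0,0,5],[0,0,0]]' --gripper '[1,1,1,1,1]'

```text
t: 5.2
ee_pos: [0.4606, 0.0897, 0.0375]
ee_rot: [-0.001, 0.663, 0.748, -0.001]
force: [-1.1, -0.4, -0.5]
width: 0.05
grip_force: 29.9
```

```bash
python3 -c "
from h import *
plan(.4625,.090,.036,.115)"
```

```text
t 5.20 pos [0.4606 0.0897 0.0375] q6 -0.08 tiltz [-0.002 -0.    -1.   ] w 0.050
turn z 0.006 (or -3.136: slide x,y negated) slide [0.1 2.  1.5] q1 goal 0.19
```

>>> move_arm --turn '[[0,0,0],[0,0,0],[0,0,0],[0,0,0],[0,0,0],[0,0,0],[0,0,0],[0,0,0],[0,0,0]]' --slide '[[0,0,1.5],[0,0,0],[0,0,0],[0,0,0],[0,0,0],[0,0,-15],[0,0,-35],[0,0,-35],[0,0,0]]' --gripper '[1,1,-1,-1,-1,-1,-1,-1,-1]'

```text
t: 6.1
ee_pos: [0.4642, 0.0894, 0.1254]
ee_rot: [0.003, 0.663, 0.748, 0.003]
force: [0.3, -0.3, 1.0]
width: 0.0878
grip_force: 0.0
```

```bash
python3 -c "
from h import *
plan(.533,.350,.12,1.534-1.5708)"
```

```text
t 6.10 pos [0.4642 0.0894 0.1254] q6 -0.08 tiltz [ 0.008  0.    -1.   ] w 0.088
turn z 0.157 (or -2.985: slide x,y negated) slide [262.9  59.1   6. ] q1 goal 0.58
```

>>> move_arm --turn '[[0,0,0.078],[0,0,0.078],[0,0,0],[0,0,0],[0,0,0],[0,0,0],[0,0,0],[0,0,0],[0,0,0],[0,0,0],[0,0,0],[0,0,0]]' --slide '[[0,0,0],[0,0,0],[30,7,0],[34,8,0],[34,8,0],[34,8,0],[34,8,0],[34,8,0],[34,6,0],[29,6,6],[0,0,0],[0,0,0]]' --gripper '[-1,-1,-1,-1,-1,-1,-1,-1,-1,-1,-1,-1]'

```text
t: 7.3
ee_pos: [0.5288, 0.3498, 0.1143]
ee_rot: [-0.0, 0.719, 0.695, -0.001]
force: [0.2, 0.3, 0.1]
width: 0.0878
grip_force: 0.0
```

```bash
python3 -c "
from h import *
plan(.533,.350,.034,1.534-1.5708)"
```

```text
t 7.30 pos [0.5288 0.3498 0.1143] q6 0.51 tiltz [-0.002 -0.001 -1.   ] w 0.088
turn z 0.002 (or -3.139: slide x,y negated) slide [ 0.5  4.4 80.3] q1 goal 0.58
```

>>> move_arm --turn '[[0,0,0],[0,0,0],[0,0,0],[0,0,0],[0,0,0],[0,0,0],[0,0,0],[0,0,0],[0,0,0],[0,0,0],[0,0,0]]' --slide '[[0,4,10],[0,0,25],[0,0,25],[0,0,15],[0,0,5],[0,0,0],[0,0,0],[0,0,0],[0,0,0],[0,0,0],[0,0,0]]' --gripper '[-1,-1,-1,-1,-1,-1,1,1,1,1,1]'

```text
t: 8.4
ee_pos: [0.5337, 0.35, 0.036]
ee_rot: [0.0, 0.72, 0.694, 0.0]
force: [0.5, -0.3, -0.1]
width: 0.0516
grip_force: 0.0
```

>>> move_arm --turn '[[0,0,0],[0,0,0],[0,0,0],[0,0,0],[0,0,0],[0,0,0],[0,0,0],[0,0,0]]' --slide '[[0,0,0],[0,0,0],[0,0,0],[0,0,-10],[0,0,-25],[0,0,-25],[0,0,-10],[0,0,0]]' --gripper '[1,1,1,1,1,1,1,1]'

```text
t: 9.2
ee_pos: [0.5346, 0.3504, 0.1075]
ee_rot: [0.0, 0.72, 0.694, 0.002]
force: [0.1, -0.2, 0.1]
width: 0.0403
grip_force: 30.0
```

```bash
python3 -c "
from h import *
plan(.445,-.175,.042,0)"
```

```text
t 9.20 pos [0.5346 0.3504 0.1075] q6 0.51 tiltz [ 0.003  0.001 -1.   ] w 0.040
turn z -0.036 (or 3.106: slide x,y negated) slide [-525.4  -89.8   64.4] q1 goal -0.37
```

>>> move_arm --turn '[[0,0,-0.036],[0,0,0],[0,0,0],[0,0,0],[0,0,0],[0,0,0],[0,0,0],[0,0,0],[0,0,0],[0,0,0],[0,0,0],[0,0,0]]' --slide '[[0,0,0],[-30,-6,0],[-45,-8,0],[-45,-8,0],[-45,-8,0],[-45,-8,0],[-45,-8,0],[-45,-8,0],[-45,-8,0],[-45,-8,0],[-45,-8,0],[-45,-6,0]]' --gripper '[1,1,1,1,1,1,1,1,1,1,1,1]'

```text
t: 10.4
ee_pos: [0.4479, -0.1315, 0.1048]
ee_rot: [-0.001, 0.707, 0.707, -0.0]
force: [0.9, 0.5, -0.2]
width: 0.0399
grip_force: 30.0
```

>>> move_arm --turn '[[0,0,0],[0,0,0],[0,0,0]]' --slide '[[-33,-6,0],[-12,0,0],[0,0,0]]' --gripper '[1,1,1]'

```text
t: 10.7
ee_pos: [0.4433, -0.1762, 0.105]
ee_rot: [-0.0, 0.708, 0.706, -0.0]
force: [-0.7, 1.0, -0.8]
width: 0.0403
grip_force: 30.0
```

```bash
python3 -c "
from h import *
plan(.445,-.1775,.042,0)"
```

```text
t 10.70 pos [ 0.4433 -0.1762  0.105 ] q6 -0.52 tiltz [-0.001  0.    -1.   ] w 0.040
turn z -0.003 (or 3.139: slide x,y negated) slide [-1.3  1.7 63. ] q1 goal -0.38
```

>>> move_arm --turn '[[0,0,0],[0,0,0],[0,0,0],[0,0,0],[0,0,0],[0,0,0]]' --slide '[[-1,2,15],[0,0,25],[0,0,15],[0,0,5],[0,0,2],[0,0,0]]' --gripper '[1,1,1,1,1,1]'

```text
t: 11.3
ee_pos: [0.4458, -0.1754, 0.0438]
ee_rot: [-0.0, 0.707, 0.707, -0.0]
force: [1.2, 0.5, 0.1]
width: 0.0398
grip_force: 30.0
```

```bash
python3 -c "
from h import *
plan(.445,-.1775,.042,0)"
```

```text
t 11.30 pos [ 0.4458 -0.1754  0.0438] q6 -0.52 tiltz [-0.  0. -1.] w 0.040
turn z 0.001 (or -3.141: slide x,y negated) slide [-2.1 -0.8  1.8] q1 goal -0.38
```

>>> move_arm --turn '[[0,0,0],[0,0,0],[0,0,0],[0,0,0],[0,0,0],[0,0,0],[0,0,0],[0,0,0],[0,0,0]]' --slide '[[0,0,1.5],[0,0,0],[0,0,0],[0,0,0],[0,0,0],[0,0,-15],[0,0,-35],[0,0,-40],[0,0,0]]' --gripper '[1,1,-0.3,-0.3,-0.3,-0.3,-0.3,-0.3,-0.3]'

```text
t: 12.2
ee_pos: [0.4485, -0.1779, 0.1364]
ee_rot: [0.004, 0.707, 0.707, 0.001]
force: [-0.0, -0.8, -0.5]
width: 0.0568
grip_force: 0.0
```

```bash
python3 -c "
from h import *
plan(.6555,.2366,.12,1.807-1.5708)"
```

```text
t 12.20 pos [ 0.4485 -0.1779  0.1364] q6 -0.52 tiltz [ 0.007 -0.004 -1.   ] w 0.057
turn z -0.236 (or 2.905: slide x,y negated) slide [354.6 298.1  16.2] q1 goal 0.35
```

>>> move_arm --turn '[[0,0,-0.118],[0,0,-0.118],[0,0,0],[0,0,0],[0,0,0],[0,0,0],[0,0,0],[0,0,0],[0,0,0],[0,0,0],[0,0,0],[0,0,0]]' --slide '[[0,0,0],[0,0,0],[26,22,2],[35,30,2],[35,30,2],[35,30,2],[35,30,2],[35,30,2],[35,30,0],[35,30,0],[35,30,0],[24,18,0]]' --gripper '[-1,-1,-1,-1,-1,-1,-1,-1,-1,-1,-1,-1]'

```text
t: 13.4
ee_pos: [0.6417, 0.213, 0.1191]
ee_rot: [0.0, 0.618, 0.786, 0.0]
force: [0.3, 0.2, 0.5]
width: 0.0879
grip_force: 0.0
```

>>> move_arm --turn '[[0,0,0],[0,0,0],[0,0,0]]' --slide '[[24,18,0],[0,0,0],[0,0,0]]' --gripper '[-1,-1,-1]'

```text
t: 13.7
ee_pos: [0.6519, 0.2378, 0.1189]
ee_rot: [-0.0, 0.618, 0.786, -0.001]
force: [-0.4, -0.7, 0.1]
width: 0.0878
grip_force: 0.0
```

```bash
python3 -c "
from h import *
plan(.6555,.2366,.028,1.807-1.5708)
c=manip.capture('wrist');cv2.imwrite('pics/w2.png',c['frame'][:,:,::-1])
h=cv2.cvtColor(c['frame'],cv2.COLOR_RGB2HSV); m=cv2.inRange(h,(0,0,110),(180,40,215))
for k in cv2.findContours(m,cv2.RETR_EXTERNAL,cv2.CHAIN_APPROX_NONE)[0]:
    if cv2.contourArea(k)>1500: print(cv2.boundingRect(k),cv2.minAreaRect(ray(c,k,.01).astype(np.float32)*1000))
"
```

```text
t 13.70 pos [0.6519 0.2378 0.1189] q6 0.01 tiltz [-0.002 -0.001 -1.   ] w 0.088
turn z 0.001 (or -3.141: slide x,y negated) slide [-2.   3.4 90.8] q1 goal 0.35
(268, 165, 43, 93) ((658.1421508789062, 240.25076293945312), (33.5439453125, 79.21114349365234), 13.020316123962402)
```

>>> move_arm --turn '[[0,0,0],[0,0,0],[0,0,0],[0,0,0],[0,0,0],[0,0,0],[0,0,0],[0,0,0],[0,0,0],[0,0,0],[0,0,0],[0,0,0]]' --slide '[[0,4,15],[0,0,25],[0,0,25],[0,0,18],[0,0,8],[0,0,0],[0,0,0],[0,0,0],[0,0,0],[0,0,0],[0,0,0],[0,0,0]]' --gripper '[-1,-1,-1,-1,-1,-1,1,1,1,1,1,1]'

```text
t: 14.95
ee_pos: [0.6565, 0.2387, 0.0293]
ee_rot: [0.0, 0.619, 0.785, 0.0]
force: [0.2, -0.1, -0.8]
width: 0.0432
grip_force: 0.0
```

>>> move_arm --turn '[[0,0,0],[0,0,0],[0,0,0],[0,0,0],[0,0,0],[0,0,0],[0,0,0],[0,0,0]]' --slide '[[0,0,0],[0,0,0],[0,0,0],[0,0,-10],[0,0,-25],[0,0,-25],[0,0,-20],[0,0,0]]' --gripper '[1,1,1,1,1,1,1,1]'

```text
t: 15.75
ee_pos: [0.6588, 0.2392, 0.113]
ee_rot: [0.002, 0.619, 0.785, 0.002]
force: [0.7, 0.3, -0.7]
width: 0.0347
grip_force: 29.9
```

```bash
python3 -c "
from h import *
plan(.541,-.1775,.036,0)"
```

```text
t 15.75 pos [0.6588 0.2392 0.113 ] q6 0.01 tiltz [ 0.006  0.001 -1.   ] w 0.035
turn z 0.236 (or -2.906: slide x,y negated) slide [-416.8 -118.3   75.6] q1 goal -0.32
```

>>> move_arm --turn '[[0,0,0.118],[0,0,0.118],[0,0,0],[0,0,0],[0,0,0],[0,0,0],[0,0,0],[0,0,0],[0,0,0],[0,0,0],[0,0,0],[0,0,0]]' --slide '[[0,0,0],[0,0,0],[-30,-8,0],[-46,-13,0],[-46,-13,0],[-46,-13,0],[-46,-13,0],[-46,-13,0],[-46,-13,0],[-46,-13,0],[-45,-13,0],[-20,-6,0]]' --gripper '[1,1,1,1,1,1,1,1,1,1,1,1]'

```text
t: 16.95
ee_pos: [0.5368, -0.1817, 0.1084]
ee_rot: [-0.0, 0.708, 0.706, -0.001]
force: [-0.1, 0.1, -1.2]
width: 0.0346
grip_force: 29.9
```

>>> move_arm --turn '[[0,0,0],[0,0,0]]' --slide '[[0,0,0],[0,0,0]]' --gripper '[1,1]'

```text
t: 17.15
ee_pos: [0.5379, -0.1783, 0.1085]
ee_rot: [-0.001, 0.708, 0.707, -0.0]
force: [-0.4, -0.1, -0.3]
width: 0.0344
grip_force: 29.9
```

```bash
python3 -c "
from h import *
plan(.541,-.1775,.035,0)"
```

```text
t 17.15 pos [ 0.5379 -0.1783  0.1085] q6 -0.44 tiltz [-0.001  0.001 -1.   ] w 0.034
turn z -0.002 (or 3.140: slide x,y negated) slide [ 0.7  3.2 73.5] q1 goal -0.32
```

>>> move_arm --turn '[[0,0,0],[0,0,0],[0,0,0],[0,0,0],[0,0,0],[0,0,0],[0,0,0]]' --slide '[[0,2,15],[0,0,25],[0,0,20],[0,0,9],[0,0,2],[0,0,0],[0,0,0]]' --gripper '[1,1,1,1,1,1,1]'

```text
t: 17.85
ee_pos: [0.5412, -0.1783, 0.039]
ee_rot: [0.001, 0.707, 0.707, 0.0]
force: [0.5, -0.5, -0.9]
width: 0.0348
grip_force: 29.9
```

```bash
python3 -c "
from h import *
plan(.541,-.1775,.035,0)"
```

```text
t 17.85 pos [ 0.5412 -0.1783  0.039 ] q6 -0.44 tiltz [ 0.001 -0.001 -1.   ] w 0.035
turn z 0.000 (or -3.141: slide x,y negated) slide [ 0.8 -0.2  4. ] q1 goal -0.32
```

>>> move_arm --turn '[[0,0,0],[0,0,0],[0,0,0],[0,0,0],[0,0,0],[0,0,0],[0,0,0],[0,0,0],[0,0,0],[0,0,0]]' --slide '[[0,0,2],[0,0,1.5],[0,0,0],[0,0,0],[0,0,0],[0,0,0],[0,0,-15],[0,0,-35],[0,0,-40],[0,0,0]]' --gripper '[1,1,1,-0.2,-0.2,-0.2,-0.2,-0.2,-0.2,-0.2]'

```text
t: 18.85
ee_pos: [0.5437, -0.1799, 0.1294]
ee_rot: [0.004, 0.707, 0.707, 0.001]
force: [-0.1, -0.5, 0.4]
width: 0.0528
grip_force: 0.0
```

```bash
python3 -c "
from h import *
a=-1.774; b=np.array([.6758,-.1738]);p=b+.031*np.array([np.cos(a),np.sin(a)]); print(p)
plan(*p,.13,a+1.5708)"
```

```text
[ 0.66954395 -0.20416218]
t 18.85 pos [ 0.5437 -0.1799  0.1294] q6 -0.44 tiltz [ 0.008 -0.004 -1.   ] w 0.053
turn z 0.203 (or -2.938: slide x,y negated) slide [  1.6 128.2   0.5] q1 goal -0.30
```

>>> move_arm --turn '[[0,0,0.1],[0,0,0.1],[0,0,0],[0,0,0],[0,0,0],[0,0,0],[0,0,0],[0,0,0]]' --slide '[[0,0,0],[0,0,0],[0,32,0],[0,40,0],[0,40,0],[1,15,0],[0,0,0],[0,0,0]]' --gripper '[-1,-1,-1,-1,-1,-1,-1,-1]'

```text
t: 19.65
ee_pos: [0.6638, -0.2021, 0.1234]
ee_rot: [-0.001, 0.774, 0.633, -0.001]
force: [-0.3, -0.4, -0.5]
width: 0.088
grip_force: 0.0
```

```bash
python3 -c "
from h import *
plan(.6695,-.2042,.032,-1.774+1.5708)
c=manip.capture('wrist');cv2.imwrite('pics/w3.png',c['frame'][:,:,::-1])
"
```

```text
t 19.65 pos [ 0.6638 -0.2021  0.1234] q6 -0.20 tiltz [-0.003  0.001 -1.   ] w 0.088
turn z 0.003 (or -3.138: slide x,y negated) slide [-0.9  6.3 91.3] q1 goal -0.30
```

View pics/w3.png

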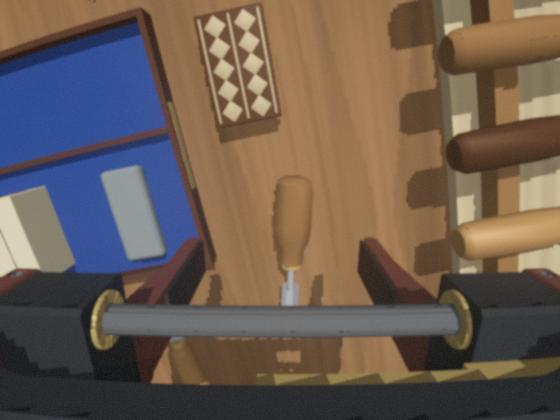

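```bash
python3 -c "
from h import *
c=manip.capture('wrist')
p=ray(c,[(295,177),(290,267)],.015);d=p[1]-p[0];L=np.linalg.norm(d);a=np.arctan2(d[1],d[0]);print(p,L,a);g=p[0]+.031*d/L
print(g);plan(*g,.032,a+1.5708)
"
```

```text
[[ 0.68082989 -0.17372637]
 [ 0.66195069 -0.2505167 ]] 0.07907704357237387 -1.8118689161370283
[ 0.67342881 -0.20382993]
t 19.75 pos [ 0.6633 -0.2021  0.1239] q6 -0.20 tiltz [-0.002  0.001 -1.   ] w 0.088
turn z 0.041 (or -3.101: slide x,y negated) slide [ 0.8 10.5 91.9] q1 goal -0.29
```

>>> move_arm --turn '[[0,0,0.02],[0,0,0],[0,0,0],[0,0,0],[0,0,0],[0,0,0],[0,0,0],[0,0,0],[0,0,0],[0,0,0],[0,0,0],[0,0,0]]' --slide '[[0,8,10],[0,0,25],[0,0,25],[0,0,22],[0,0,10],[0,0,2],[0,0,0],[0,0,0],[0,0,0],[0,0,0],[0,0,0],[0,0,0]]' --gripper '[-1,-1,-1,-1,-1,-1,-1,1,1,1,1,1]'

```text
t: 20.95
ee_pos: [0.6731, -0.2043, 0.031]
ee_rot: [0.0, 0.78, 0.625, 0.0]
force: [0.4, -0.1, 0.7]
width: 0.0514
grip_force: 0.0
```

>>> move_arm --turn '[[0,0,0],[0,0,0],[0,0,0],[0,0,0],[0,0,0],[0,0,0],[0,0,0],[0,0,0],[0,0,0]]' --slide '[[0,0,0],[0,0,0],[0,0,0],[0,0,0],[0,0,-10],[0,0,-25],[0,0,-25],[0,0,-20],[0,0,0]]' --gripper '[1,1,1,1,1,1,1,1,1]'

```text
t: 21.85
ee_pos: [0.6753, -0.2052, 0.1147]
ee_rot: [0.003, 0.78, 0.625, 0.002]
force: [1.1, -0.5, -0.7]
width: 0.0302
grip_force: 30.0
```

```bash
python3 -c "
from h import *
plan(.525,-.078,.036,1.5708)"
```

```text
t 21.85 pos [ 0.6753 -0.2052  0.1147] q6 -0.17 tiltz [ 0.006 -0.003 -1.   ] w 0.030
turn z 1.351 (or -1.791: slide x,y negated) slide [-150.8 -127.4   77.5] q1 goal -0.15
```

>>> move_arm --turn '[[0,0,0.135],[0,0,0.135],[0,0,0.135],[0,0,0.135],[0,0,0.135],[0,0,0.135],[0,0,0.135],[0,0,0.135],[0,0,0.135],[0,0,0.135],[0,0,0]]' --slide '[[0,0,0],[0,0,0],[0,0,0],[0,0,0],[0,0,0],[0,0,0],[0,0,0],[0,0,0],[0,0,0],[0,0,0],[0,0,0]]' --gripper '[1,1,1,1,1,1,1,1,1,1,1]'

```text
t: 22.95
ee_pos: [0.6723, -0.204, 0.1096]
ee_rot: [-0.0, 1.0, -0.0, -0.001]
force: [0.1, 0.1, -0.6]
width: 0.0296
grip_force: 30.0
```

>>> move_arm --turn '[[0,0,0],[0,0,0],[0,0,0],[0,0,0],[0,0,0],[0,0,0],[0,0,0],[0,0,0]]' --slide '[[-20,-17,0],[-30,-25,0],[-30,-25,0],[-30,-25,0],[-25,-21,0],[-15,-13,0],[0,0,0],[0,0,0]]' --gripper '[1,1,1,1,1,1,1,1]'

```text
t: 23.75
ee_pos: [0.5235, -0.0786, 0.1108]
ee_rot: [0.0, 1.0, 0.002, 0.0]
force: [0.9, -0.6, -1.1]
width: 0.0299
grip_force: 30.0
```

```bash
python3 -c "
from h import *
plan(.525,-.078,.036,1.5708)
c=manip.capture('wrist');cv2.imwrite('pics/w4.png',c['frame'][:,:,::-1])"
```

```text
t 23.75 pos [ 0.5235 -0.0786  0.1108] q6 1.29 tiltz [ 0.001 -0.001 -1.   ] w 0.030
turn z 0.003 (or -3.138: slide x,y negated) slide [ 1.4 -0.6 74.8] q1 goal -0.15
```

View pics/w4.png

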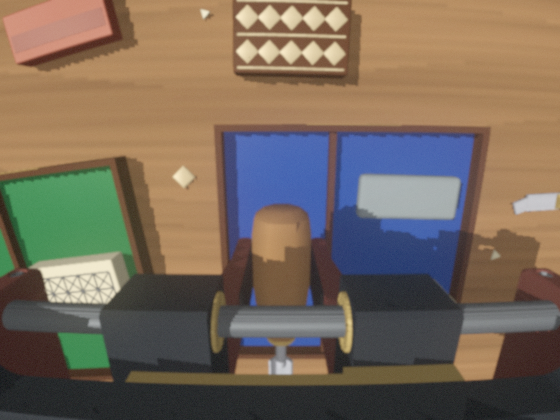

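>>> move_arm --turn '[[0,0,0],[0,0,0],[0,0,0],[0,0,0],[0,0,0],[0,0,0],[0,0,0]]' --slide '[[0,0,15],[0,0,25],[0,0,20],[0,0,9],[0,0,3],[0,0,0],[0,0,0]]' --gripper '[1,1,1,1,1,1,1]'

```text
t: 24.5
ee_pos: [0.5237, -0.0787, 0.0393]
ee_rot: [0.0, 1.0, 0.0, 0.001]
force: [0.5, -0.0, -0.7]
width: 0.0301
grip_force: 30.0
```

```bash
python3 -c "
from h import *
plan(.525,-.078,.036,1.5708)"
```

```text
t 24.50 pos [ 0.5237 -0.0787  0.0393] q6 1.29 tiltz [ 0.001 -0.001 -1.   ] w 0.030
turn z 0.001 (or -3.141: slide x,y negated) slide [ 1.2 -0.7  3.3] q1 goal -0.15
```

>>> move_arm --turn '[[0,0,0],[0,0,0],[0,0,0],[0,0,0],[0,0,0],[0,0,0],[0,0,0],[0,0,0],[0,0,0],[0,0,0]]' --slide '[[0,0,2],[0,0,1],[0,0,0],[0,0,0],[0,0,0],[0,0,0],[0,0,-15],[0,0,-35],[0,0,-40],[0,0,0]]' --gripper '[1,1,1,0.1,0.1,0.1,0.1,0.1,0.1,0.1]'

```text
t: 25.5
ee_pos: [0.5262, -0.0792, 0.1301]
ee_rot: [0.001, 1.0, 0.0, 0.004]
force: [1.8, -0.5, 0.6]
width: 0.0394
grip_force: 0.0
```

```bash
python3 -c "
from h import *
a=1.643; p=np.array([.5416,-.4231])+.054*np.array([np.cos(a),np.sin(a)]); print(p)
plan(*p,.12,a+1.5708)"
```

```text
[ 0.53770439 -0.3692407 ]
t 25.50 pos [ 0.5262 -0.0792  0.1301] q6 1.29 tiltz [ 0.008 -0.002 -1.   ] w 0.039
turn z 1.500 (or -1.642: slide x,y negated) slide [290.    9.5  10.9] q1 goal -0.60
```

>>> move_arm --turn '[[0,0,-0.149],[0,0,-0.149],[0,0,-0.149],[0,0,-0.149],[0,0,-0.149],[0,0,-0.149],[0,0,-0.149],[0,0,-0.149],[0,0,-0.149],[0,0,-0.149],[0,0,-0.149],[0,0,0]]' --slide '[[0,0,0],[0,0,0],[0,0,0],[0,0,0],[0,0,0],[0,0,0],[0,0,0],[0,0,0],[0,0,0],[0,0,0],[0,0,0],[0,0,0]]' --gripper '[-1,-1,-1,-1,-1,-1,-1,-1,-1,-1,-1,-1]'

```text
t: 26.7
ee_pos: [0.5223, -0.0782, 0.1248]
ee_rot: [-0.001, 0.682, 0.732, -0.0]
force: [-0.5, -0.4, -0.1]
width: 0.0878
grip_force: 0.0
```

>>> move_arm --turn '[[0,0,0],[0,0,0],[0,0,0],[0,0,0],[0,0,0],[0,0,0],[0,0,0],[0,0,0],[0,0,0],[0,0,0]]' --slide '[[-30,-1,0],[-45,-1,0],[-45,-1,0],[-45,-1,0],[-45,-1,0],[-45,-1,0],[-35,-1,0],[0,0,0],[0,0,0],[0,0,0]]' --gripper '[-1,-1,-1,-1,-1,-1,-1,-1,-1,-1]'

```text
t: 27.7
ee_pos: [0.5353, -0.3667, 0.125]
ee_rot: [-0.001, 0.683, 0.731, 0.0]
force: [-0.9, -0.3, -0.5]
width: 0.0872
grip_force: 0.0
```

```bash
python3 -c "
from h import *
plan(.5377,-.3692,.028,1.643+1.5708)
c=manip.capture('wrist');cv2.imwrite('pics/w5.png',c['frame'][:,:,::-1])"
```

```text
t 27.70 pos [ 0.5353 -0.3667  0.125 ] q6 -0.77 tiltz [-0.001  0.002 -1.   ] w 0.087
turn z -0.005 (or 3.137: slide x,y negated) slide [-2.9  2.3 97. ] q1 goal -0.60
```

View pics/w5.png

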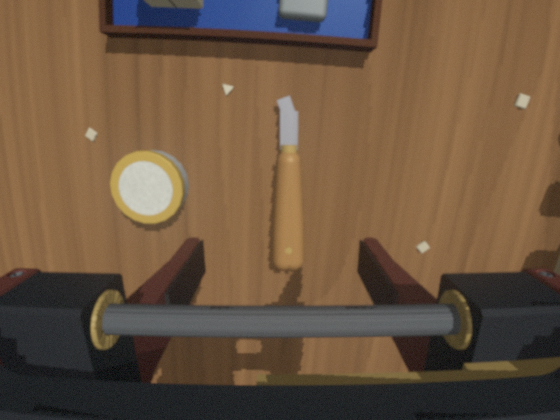

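Knife: butt at (289,269), ferrule at (289,148); tin clear at (147,187).

```bash
python3 -c "
from h import *
c=manip.capture('wrist')
p=ray(c,[(289,269),(289,148)],.010);d=p[1]-p[0];L=np.linalg.norm(d);a=np.arctan2(d[1],d[0]);print(p,L,a);g=p[0]+.054*d/L
print(g);plan(*g,.027,a+1.5708)
"
```

```text
[[ 0.5470023  -0.41878079]
 [ 0.53880056 -0.31249321]] 0.10660355913435023 1.6478092692444208
[ 0.54284771 -0.36494085]
t 27.80 pos [ 0.5356 -0.3664  0.1254] q6 -0.78 tiltz [-0.001  0.001 -1.   ] w 0.088
turn z -0.008 (or 3.134: slide x,y negated) slide [ 0.8  7.4 98.4] q1 goal -0.59
```

>>> move_arm --turn '[[0,0,0],[0,0,0],[0,0,0],[0,0,0],[0,0,0],[0,0,0],[0,0,0],[0,0,0],[0,0,0],[0,0,0],[0,0,0],[0,0,0]]' --slide '[[-1,5,13],[0,0,25],[0,0,25],[0,0,22],[0,0,10],[0,0,2],[0,0,0],[0,0,0],[0,0,0],[0,0,0],[0,0,0],[0,0,0]]' --gripper '[-1,-1,-1,-1,-1,-1,-1,1,1,1,1,1]'

```text
t: 29.0
ee_pos: [0.541, -0.3689, 0.029]
ee_rot: [0.0, 0.682, 0.731, -0.0]
force: [-0.0, 0.6, 0.6]
width: 0.0514
grip_force: 0.0
```

>>> move_arm --turn '[[0,0,0],[0,0,0],[0,0,0],[0,0,0],[0,0,0],[0,0,0],[0,0,0],[0,0,0],[0,0,0],[0,0,0]]' --slide '[[0,0,0],[0,0,0],[0,0,0],[0,0,0],[0,0,0],[0,0,-10],[0,0,-25],[0,0,-30],[0,0,-25],[0,0,0]]' --gripper '[1,1,1,1,1,1,1,1,1,1]'

```text
t: 30.0
ee_pos: [0.5432, -0.3706, 0.1232]
ee_rot: [0.004, 0.682, 0.731, 0.0]
force: [-0.1, -0.8, -1.2]
width: 0.0243
grip_force: 30.0
```

```bash
python3 -c "
from h import *
p=np.array([.4508,.194])-.020*np.array([np.cos(.115),np.sin(.115)]); print(p)
plan(*p,.036,.115+1.5708)"
```

```text
[0.4309321  0.19170507]
t 30.00 pos [ 0.5432 -0.3706  0.1232] q6 -0.77 tiltz [ 0.006 -0.005 -1.   ] w 0.024
turn z 1.525 (or -1.617: slide x,y negated) slide [ -47.4 -572.    83.7] q1 goal 0.42
```

>>> move_arm --turn '[[0,0,0.14],[0,0,0.14],[0,0,0.14],[0,0,0.14],[0,0,0.14],[0,0,0.14],[0,0,0.14],[0,0,0.14],[0,0,0.14],[0,0,0.14],[0,0,0.125],[0,0,0]]' --slide '[[0,0,0],[0,0,0],[0,0,0],[0,0,0],[0,0,0],[0,0,0],[0,0,0],[0,0,0],[0,0,0],[0,0,0],[0,0,0],[0,0,0]]' --gripper '[1,1,1,1,1,1,1,1,1,1,1,1]'

```text
t: 31.2
ee_pos: [0.5404, -0.3684, 0.1178]
ee_rot: [-0.0, 0.998, 0.057, -0.001]
force: [-0.3, 1.5, -0.6]
width: 0.0242
grip_force: 30.0
```

>>> move_arm --turn '[[0,0,0],[0,0,0],[0,0,0],[0,0,0],[0,0,0],[0,0,0],[0,0,0],[0,0,0],[0,0,0],[0,0,0],[0,0,0],[0,0,0]]' --slide '[[-2,-30,0],[-4,-48,0],[-4,-48,0],[-4,-48,0],[-4,-48,0],[-4,-48,0],[-4,-48,0],[-4,-48,0],[-4,-48,0],[-4,-48,0],[-4,-48,0],[-4,-30,0]]' --gripper '[1,1,1,1,1,1,1,1,1,1,1,1]'

```text
t: 32.4
ee_pos: [0.4322, 0.165, 0.1185]
ee_rot: [-0.0, 0.998, 0.06, -0.0]
force: [0.6, 0.7, -0.7]
width: 0.0237
grip_force: 30.0
```

>>> move_arm --turn '[[0,0,0],[0,0,0],[0,0,0]]' --slide '[[0,-25,0],[0,-6,0],[0,0,0]]' --gripper '[1,1,1]'

```text
t: 32.7
ee_pos: [0.4296, 0.1936, 0.1185]
ee_rot: [0.0, 0.998, 0.059, -0.0]
force: [0.4, 0.1, -0.2]
width: 0.0236
grip_force: 30.0
```

```bash
python3 -c "
from h import *
plan(.4309,.1917,.035,.115+1.5708)"
```

```text
t 32.70 pos [0.4296 0.1936 0.1185] q6 1.73 tiltz [-0. -0. -1.] w 0.024
turn z 0.004 (or -3.138: slide x,y negated) slide [ 1.1  2.1 83.5] q1 goal 0.42
```

>>> move_arm --turn '[[0,0,0],[0,0,0],[0,0,0],[0,0,0],[0,0,0],[0,0,0],[0,0,0]]' --slide '[[0,2,15],[0,0,28],[0,0,25],[0,0,10],[0,0,3],[0,0,0],[0,0,0]]' --gripper '[1,1,1,1,1,1,1]'

```text
t: 33.4
ee_pos: [0.4308, 0.1911, 0.0384]
ee_rot: [-0.0, 0.998, 0.057, 0.001]
force: [0.4, -0.7, -0.8]
width: 0.0236
grip_force: 30.0
```

```bash
python3 -c "
from h import *
plan(.4309,.1917,.035,.115+1.5708)"
```

```text
t 33.40 pos [0.4308 0.1911 0.0384] q6 1.73 tiltz [ 0.001  0.    -1.   ] w 0.024
turn z -0.000 (or 3.141: slide x,y negated) slide [ 0.1 -0.6  3.4] q1 goal 0.42
```

>>> move_arm --turn '[[0,0,0],[0,0,0],[0,0,0],[0,0,0],[0,0,0],[0,0,0],[0,0,0],[0,0,0],[0,0,0],[0,0,0],[0,0,0]]' --slide '[[0,0,2],[0,0,1.5],[0,0,0],[0,0,0],[0,0,0],[0,0,0],[0,0,-15],[0,0,-35],[0,0,-45],[0,0,-45],[0,0,-45]]' --gripper '[1,1,1,0.1,0.1,0.1,0.1,0.1,0.1,0.1,0.1]'

```text
t: 34.5
ee_pos: [0.4294, 0.191, 0.2208]
ee_rot: [0.0, 0.998, 0.057, -0.0]
force: [0.6, 0.1, -0.7]
width: 0.0395
grip_force: 0.0
```

>>> move_arm --turn '[[0,0,0],[0,0,0],[0,0,0],[0,0,0],[0,0,0],[0,0,0],[0,0,0],[0,0,0],[0,0,0],[0,0,0]]' --slide '[[0,-40,0],[0,-45,0],[0,-45,0],[0,-45,0],[0,-45,0],[0,-45,0],[0,-45,0],[0,-25,0],[0,0,0],[0,0,0]]' --gripper '[0.1,0.1,0.1,0.1,0.1,0.1,0.1,0.1,0.1,0.1]'

```text
t: 35.5
ee_pos: [0.3912, 0.5236, 0.2184]
ee_rot: [0.001, 0.998, 0.058, -0.0]
force: [0.3, -0.4, -0.3]
width: 0.0397
grip_force: 0.0
```

```bash
python3 -c "
from h import *
c=manip.capture('top');crop(c,'end.png',140,95,500,300,2.2)
c=manip.capture('scene');crop(c,'end2.png',90,90,450,360,2.2)"
```

```text
(no output)
```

View pics/end.png

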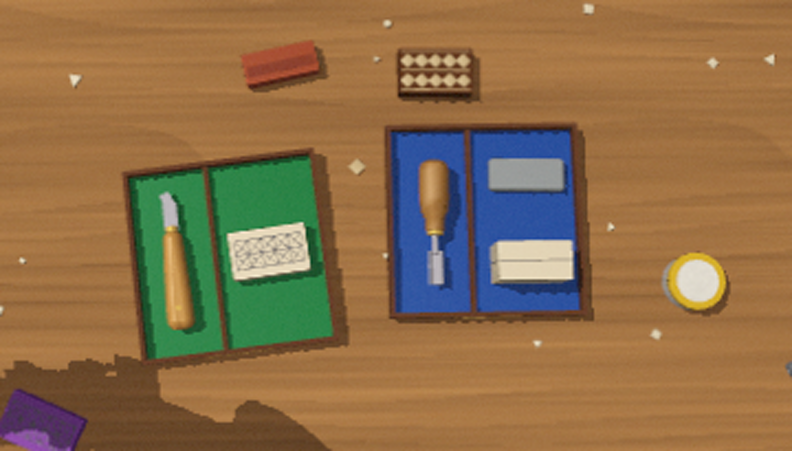

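View pics/end2.png

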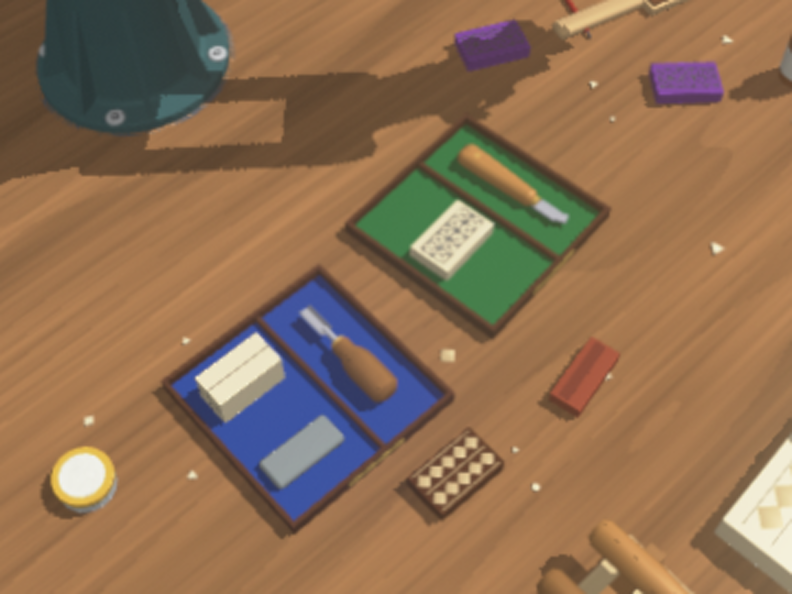

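All five pieces lie flat in their bays, the tools run along their bays, and the sample, red-brown stone and tin haven't moved.

```bash
python3 -c "
from station import manip
print(manip.close_job())"
```

```text
the job is handed in; nothing more can be done
None
```

Both kits are made up and the job is handed in at about 36 s of the 144 s; the final pictures show all five pieces flat in their named bays and the sample, red-brown stone and tin where they lay, though the hand-in returned no verdict.

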